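# Set the click-stop height gauge and pass the power modules under its bar

### The job

Lower the yellow bar of the height gauge by turning its black dial exactly five clicks clockwise from its stop. With the dial left there, load every power module lengthwise on the gauge's infeed and push it along the lane under the bar until its tall block is right past the bar; never lift a module over the bar or over the outfeed. When all of them are through and lying flat in the outfeed, turn the dial back exactly three clicks for the next batch, and leave the other things on the bench alone.

Things in the scene. Friction and masses are not known exactly. Their poses are not given: they have to be found in the camera images.
- dial (a joint): angle of the black click-stop dial, growing CLOCKWISE seen from above. 0 at the start, its stop. One click is 24 deg (0.4189 rad); it has 8 clicks, snaps to the nearest when let go, and takes about 0.07 N m to pass one. Each click lowers the bar 2 mm: its underside is 46 mm above the deck at the start, 36 mm after five clicks.
- dial_grip (a point): centre of the round dial (vertical axis, 36 mm across, 26 mm high, white pointer line on top), at half its height, 81 mm above the table. It stands on a square pillar 26 mm wide, 85 mm to the side (-y of point bar_mid) of the lane's centre line.
- bar_mid (a point): point on the gauge's deck (6 mm above the table), mid-lane, below the bar. +x: push direction, y: along the bar, z up. Yellow bar: 8 mm thick (x), 10 mm high, from the dial's pillar at y=-85 mm to a 70 mm high post at y=+49. Outfeed: x=13 mm to an end wall at 339 mm, 46 mm wide between 20 mm high rails. The gauge is fixed; its place and direction vary.
- infeed (a point): loading point on the deck (6 mm above the table), on the centre line 66 mm before the bar; axes as bar_mid. Blue rails 8 mm high, 60 mm apart, flank it from 125 to 50 mm before the bar, then taper to 46 mm apart at the bar. The infeed's end is open; the deck begins 140 mm before the bar.
- mod1_mid (a point): a power module, at its centre, 17 mm above its underside: green board 66 (x) by 40 (y) mm, 12 mm high, with a grey metal block 30 (x) by 36 (y) mm in its middle, 34 mm high over all; 18 mm of low board shows at either end. 80 to 170 g. Either end may go first. All are alike, lying flat; three to five are present (None if absent).
- mod2_mid (a point): a power module, at its centre, 17 mm above its underside: green board 66 (x) by 40 (y) mm, 12 mm high, with a grey metal block 30 (x) by 36 (y) mm in its middle, 34 mm high over all; 18 mm of low board shows at either end. 80 to 170 g. Either end may go first. All are alike, lying flat; three to five are present (None if absent).
- mod3_mid (a point): a power module, at its centre, 17 mm above its underside: green board 66 (x) by 40 (y) mm, 12 mm high, with a grey metal block 30 (x) by 36 (y) mm in its middle, 34 mm high over all; 18 mm of low board shows at either end. 80 to 170 g. Either end may go first. All are alike, lying flat; three to five are present (None if absent).
- mod4_mid (a point): a power module, at its centre, 17 mm above its underside: green board 66 (x) by 40 (y) mm, 12 mm high, with a grey metal block 30 (x) by 36 (y) mm in its middle, 34 mm high over all; 18 mm of low board shows at either end. 80 to 170 g. Either end may go first. All are alike, lying flat; three to five are present (None if absent).
- mod5_mid (a point): a power module, at its centre, 17 mm above its underside: green board 66 (x) by 40 (y) mm, 12 mm high, with a grey metal block 30 (x) by 36 (y) mm in its middle, 34 mm high over all; 18 mm of low board shows at either end. 80 to 170 g. Either end may go first. All are alike, lying flat; three to five are present (None if absent).
- reel: bystander, to be left alone: a white solder reel, 56 mm wide, 38 mm high; origin at its underside.
- flux: bystander, to be left alone: a small amber flux bottle, 40 mm wide, 85 mm high; origin at its underside.
- driver: bystander, to be left alone: an orange-handled screwdriver lying flat, 150 mm long.
- tin: bystander, to be left alone: a flat brass-coloured tin, 56 mm wide, 24 mm high; origin at its underside.

How it is judged (in metres and radians):
On the way, in this order (a step that is already met when the one before it is completed fails the run):
1. the dial is set five clicks clockwise from its stop before any module has gone under the bar (value of joint dial between 1.9478 and 2.241 rad and x of each of mod1_mid, mod2_mid, mod3_mid, mod4_mid, mod5_mid in the frame of bar_mid below -0.02 m), for 0.3 s.
2. with the dial still at five clicks, every module lies flat in the outfeed lane, its tall block past the bar (value of joint dial between 1.9478 and 2.241 rad and x of mod1_mid in the frame of bar_mid between 0.019 and 0.325 m and y of mod1_mid in the frame of bar_mid between -0.02 and 0.02 m and z of mod1_mid in the frame of bar_mid between 0.012 and 0.024 m and angle between each of mod1_mid, mod2_mid, mod3_mid, mod4_mid, mod5_mid's own z axis and vertical below 0.15 rad and x of mod2_mid in the frame of bar_mid between 0.019 and 0.325 m and y of mod2_mid in the frame of bar_mid between -0.02 and 0.02 m and z of mod2_mid in the frame of bar_mid between 0.012 and 0.024 m and x of mod3_mid in the frame of bar_mid between 0.019 and 0.325 m and y of mod3_mid in the frame of bar_mid between -0.02 and 0.02 m and z of mod3_mid in the frame of bar_mid between 0.012 and 0.024 m and x of mod4_mid in the frame of bar_mid between 0.019 and 0.325 m and y of mod4_mid in the frame of bar_mid between -0.02 and 0.02 m and z of mod4_mid in the frame of bar_mid between 0.012 and 0.024 m and x of mod5_mid in the frame of bar_mid between 0.019 and 0.325 m and y of mod5_mid in the frame of bar_mid between -0.02 and 0.02 m and z of mod5_mid in the frame of bar_mid between 0.012 and 0.024 m), for 0.2 s.
At the end, for the whole second after the job is handed in: The dial rests two clicks from its stop (five on, three back; within 0.35 of a click), and every module present lies flat and at rest in the outfeed lane (within 20 mm of its centre line, tilt under 0.15 rad), its tall block past the bar (its centre at least 19 mm beyond the bar's middle) (value of joint dial between 0.6912 and 0.9844 rad and x of mod1_mid in the frame of bar_mid between 0.019 and 0.325 m and y of mod1_mid in the frame of bar_mid between -0.02 and 0.02 m and z of mod1_mid in the frame of bar_mid between 0.012 and 0.024 m and angle between each of mod1_mid, mod2_mid, mod3_mid, mod4_mid, mod5_mid's own z axis and vertical below 0.15 rad and linear speed of each of mod1, mod2, mod3, mod4, mod5 below 0.02 m/s and x of mod2_mid in the frame of bar_mid between 0.019 and 0.325 m and y of mod2_mid in the frame of bar_mid between -0.02 and 0.02 m and z of mod2_mid in the frame of bar_mid between 0.012 and 0.024 m and x of mod3_mid in the frame of bar_mid between 0.019 and 0.325 m and y of mod3_mid in the frame of bar_mid between -0.02 and 0.02 m and z of mod3_mid in the frame of bar_mid between 0.012 and 0.024 m and x of mod4_mid in the frame of bar_mid between 0.019 and 0.325 m and y of mod4_mid in the frame of bar_mid between -0.02 and 0.02 m and z of mod4_mid in the frame of bar_mid between 0.012 and 0.024 m and x of mod5_mid in the frame of bar_mid between 0.019 and 0.325 m and y of mod5_mid in the frame of bar_mid between -0.02 and 0.02 m and z of mod5_mid in the frame of bar_mid between 0.012 and 0.024 m); the robot touches nothing.
It fails at once if a module is carried over the bar or lifted in or out over the outfeed lane ((x of mod1_mid in the frame of bar_mid between 0 and 0.34 m and y of mod1_mid in the frame of bar_mid between -0.03 and 0.03 m and z of mod1_mid in the frame of bar_mid above 0.036 m) or (x of mod2_mid in the frame of bar_mid between 0 and 0.34 m and y of mod2_mid in the frame of bar_mid between -0.03 and 0.03 m and z of mod2_mid in the frame of bar_mid above 0.036 m) or (x of mod3_mid in the frame of bar_mid between 0 and 0.34 m and y of mod3_mid in the frame of bar_mid between -0.03 and 0.03 m and z of mod3_mid in the frame of bar_mid above 0.036 m) or (x of mod4_mid in the frame of bar_mid between 0 and 0.34 m and y of mod4_mid in the frame of bar_mid between -0.03 and 0.03 m and z of mod4_mid in the frame of bar_mid above 0.036 m) or (x of mod5_mid in the frame of bar_mid between 0 and 0.34 m and y of mod5_mid in the frame of bar_mid between -0.03 and 0.03 m and z of mod5_mid in the frame of bar_mid above 0.036 m)).
It fails at once if a bystander is disturbed (moved more than 30 mm) (distance of any of reel, flux, driver, tin from where it was at the start of the episode above 0.03 m).
Of mod1, mod2, mod3, mod4, mod5 only 3 to 5 are there at a start; the rules pass over those that are not, and their reading is None.
At some moment in a run one of mod1, mod2, mod3, mod4, mod5 may be knocked a few centimetres aside while the robot is not near it.
Once in a run the grip may slacken for a moment while it holds something.
It also fails if it takes over 210 s, if anything falls off the work surface, if the arm or the gripper's body presses on something with over 40 N, if the wrist force passes 120 N, or if a joint passes its speed limit or range.

### The arm

A 6-joint arm with a two-finger parallel gripper is mounted at the origin on the work surface. World frame = base frame: x ahead of the robot, y to its left, z up, the work surface at z = 0. Lengths are in mm, angles in rad, forces in N, time in s.
With the tool pointing down it reaches from about 350 to 975 mm from the base axis. Payload 7.1 kg.
Tool frame: the origin (TCP) lies at the very end of the fingers, on their centre line; the grasp point (between the pads) lies 19 mm behind it; z points along the fingers, y is the line along which they close (so a half turn about z gives the same grasp; the last joint's range is limited). The gripper opens to 88 mm and grips with 3 to 60 N. Pads are 20 mm wide; open, the fingers measure 115 mm over their backs; the gripper's body (75 mm by 178 mm) begins 61 mm behind the grasp point.
Start: joints at [-1.124, 0.423, 1.63, -0, 1.089, -0.019], TCP at [280.725, -558.389, 222.675] pointing down, gripper open.
Joint ranges: [-3, 3], [-0.9, 2.11], [0.09, 2.58], [-1.31, 4.45], [0.11, 2.69], [-2.54, 2.54]. Speed limits (rad/s): [2.39, 2.39, 3.01, 3.14, 3.14, 3.14].

### API

Orientations are given as a rotation vector (axis times angle).
In Python, from workcell import sensors, imaging, close_job gives the robot as it stands. The module is installed in compiled form; this text tells all that it offers.
- The arm moves only by the tool servo_tool, never from a script. Its argument "steps" is a list of rows, each a list of 3 entries, a list of its own where there are three numbers: the shift along the world's x, y, z in m, then the turn, a rotation vector about the world's x, y, z in degrees, then the opening, from -1 (shut) to 1 (fully open). A call has exactly 8 rows; each row shifts and turns the commanded pose from where the row before left it; what a row does not reach is not made up. A row lasts 1/12 s, in which the tool goes at most 41.7 mm and 7.16 degrees, less where a joint would pass 70% of its speed; a pose out of reach is approached as far as the arm can. A call is refused whole if a number of a shift passes 0.0417 or a number of a turn 7.16, either way. A call with a gripper value outside its range is refused whole. The fingers move at their own pace and stop on an object; the grip force is fixed at half the most. Time passes only in rows, so rows that do not move let the fingers close, or fill a call up. It gives the time, the measured TCP pose, the force, the opening and the grip force at its end, in the units of the state.
- sensors.get_obs(): the state, without advancing time (a new reading comes with each control period).
- imaging.get_image(name): name is "scene" or "top"; returns a dict with "color" (400x640x3 uint8, blue, green, red), "range_z" (400x640 float32, mm along the optical axis (not along the pixel's ray), 0 where there is no reading), "vertical_fov" (degrees; the focal length in pixels is half the picture's height over the tangent of half this angle, whatever the lens; pixels are square), "cx", "cy" (the principal point, pixels), "rvec" (rotation vector, rad) and "tvec" (3), from world to camera coordinates, as OpenCV has them. Camera axes: x right, y down, z forward; pixel columns grow to the right and rows downward; lengths in mm; the calibration is good to about 2 mm. A picture is of the moment at which its call begins.
- close_job(): hands the job in; it is judged then, once.
The state is a dict: "t": time; "qpos": joint angles; "qvel": joint speeds; "joint_torque": joint torques, N m; "ee_pos": TCP position; "orientation": TCP orientation; "ft_force": force on the tool from outside, world axes, zero at the start; "moment": the same for the moment, N m; "width": finger opening in mm; "grasp_force": force on a finger pad.
Only numpy, scipy, OpenCV 4.12 (cv2) and the standard library are available. Lean on these libraries where they do the work, as an engineer would, in place of code of your own. Each camera call takes 0.05 s, during which the arm holds its last target. There are 200 camera calls.

## Working session

There is one attempt and no reset: what is moved stays moved. The work goes in short steps, Python scripts to look and compute and a tool call to move; the robot and the scene stay as the last step left them, time stands still between calls to the robot, and variables do not carry over. Pictures are saved under pics/ and viewed, at most 14 in all, crops included, and the job is handed in when it is done.

Besides the shell and the picture viewer there is one more tool, called after "Request:" as a command line: name --argument value ..., lists and objects as JSON in quotes. servo_tool: Moves the arm, as the interface text tells. Its arguments: {"type":"object","properties":{"steps":{"type":"array"}},"required":["steps"]}

```bash
mkdir -p pics
cat > h.py <<'E'
import numpy as np, cv2
from workcell import sensors, imaging, close_job
def get(name):
    d=imaging.get_image(name); R=cv2.Rodrigues(np.array(d["rvec"],float))[0]; t=np.array(d["tvec"],float).ravel()
    f=200/np.tan(np.radians(d["vertical_fov"])/2); return d,R,t,f
def cloud(c):
    d,R,t,f=c; z=d["range_z"].astype(float); v,u=np.mgrid[:400,:640]
    P=np.stack([(u-d["cx"])/f*z,(v-d["cy"])/f*z,z],-1)
    W=(P-t)@R; W[z<=0]=np.nan; return W
def topdown(c,x0,x1,y0,y1,z=20):
    pass
E
python3 - <<'E'
from h import *
for n in("scene","top"):
    c=get(n); d=c[0]; cv2.imwrite(f"pics/{n}0.png",d["color"]); print(n,d["vertical_fov"],d["cx"],d["cy"],-c[1].T@c[2])
    W=cloud(c); print(np.nanmin(W.reshape(-1,3),0),np.nanmax(W.reshape(-1,3),0)); np.save(n+"0.npy",W)
print(sensors.get_obs())
E
```

```text
scene 46.14215629865489 318.39279383427345 196.69429227863952 [1530.14295789  444.65077807 1096.48918896]
[-2558.74537478 -2461.87351138  -778.1332619 ] [1226.10976237 1671.80390009  532.15698267]
top 45.37897423475208 315.78840084119753 200.27623222180705 [ 371.71348818   94.37786616 1238.0880975 ]
[   90.75132543 -1326.65125338  -772.60059867] [1708.05889737 1615.93641345  348.41700712]
{'t': 0.1, 'qpos': array([-1.12398297e+00,  4.23734166e-01,  1.63058504e+00,  1.16813468e-05,
        1.08857755e+00, -1.89905714e-02]), 'qvel': array([ 0.00063239, -0.00228527, -0.00019628, -0.0013328 , -0.00068794,
       -0.00055741]), 'joint_torque': array([-3.24521970e-04, -5.45613849e+01, -2.74324179e+01,  6.44402811e-02,
        1.86604791e-02, -2.15274548e-05]), 'ee_pos': array([ 280.53711016, -557.9647628 ,  222.00952532]), 'orientation': array([-3.05553173e+00, -7.24783272e-01,  4.18805897e-04]), 'ft_force': array([ 0.01436594, -0.0678357 ,  0.25441774]), 'moment': array([-0.02107921, -0.02213859, -0.02215424]), 'grasp_force': 0.0, 'width': 87.60165693593449}
```

View pics/top0.png

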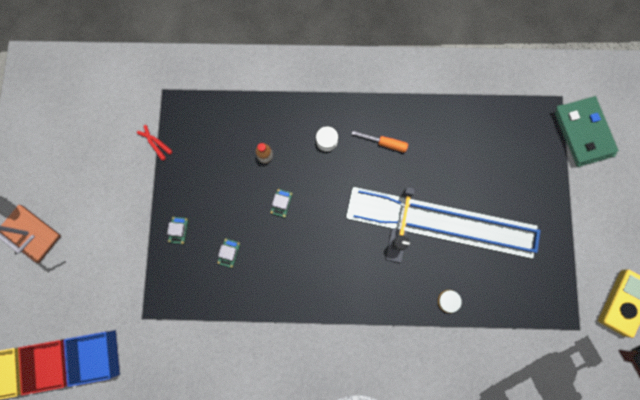

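View pics/scene0.png

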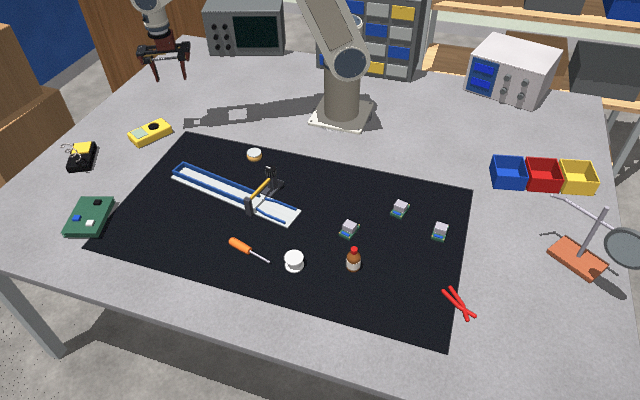

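Three modules: top-view pixels (177,229), (229,252) and (282,202). The gauge runs from (348,205) to (538,240), with its dial at (402,242).

Run:
```python
from h import *
im=cv2.imread("pics/top0.png"); W=np.load("top0.npy")
a=cv2.resize(im[175:270,340:550],None,fx=3.8,fy=3.8,interpolation=cv2.INTER_CUBIC)
cv2.imwrite("pics/g0.png",a)
hsv=cv2.cvtColor(im,cv2.COLOR_BGR2HSV)
def fit(m,nm):
    p=W[m]; p=p[np.isfinite(p[:,0])]
    r=cv2.minAreaRect(p[:,:2].astype(np.float32)); print(nm,len(p),p.mean(0).round(1),"med z",np.median(p[:,2]).round(1),"rect",np.round(r[0],1),np.round(r[1],1),round(r[2],1))
z=W[...,2]
for n,(u,v) in dict(A=(177,229),B=(229,252),C=(282,202)).items():
    m=np.zeros(z.shape,bool); m[v-20:v+20,u-20:u+20]=True
    fit(m&(z>5),n+" all"); fit(m&(z>28),n+" block")
m=np.zeros(z.shape,bool); m[180:265,340:545]=True
fit(m&(z>3),"gauge"); fit(m&(z>3)&(hsv[...,1]<40)&(hsv[...,2]>150),"white")
fit(m&(hsv[...,0]>18)&(hsv[...,0]<32)&(hsv[...,1]>120)&(hsv[...,2]>120),"bar")
fit(m&(z>85),"dialtop"); fit(m&(z>60)&(z<85),"60-85")
for n,(u,v) in dict(flux=(264,153),reel=(327,139),tin=(451,301),drv=(393,144)).items():print(n,W[v,u].round())
```

```text
A all 458 [516.2 471.3  19.9] med z 14.7 rect [522.9 476.5] [ 97.8 102.4] 4.9
A block 171 [517.  472.1  33.1] med z 32.9 rect [517.2 472.8] [37.1 30.6] 87.8
B all 454 [461.  336.3  19.8] med z 14.2 rect [469.3 336.2] [ 89.  107.2] 13.1
B block 173 [461.  337.3  33.3] med z 33.5 rect [461.1 337.7] [36.2 29.8] 75.3
C all 434 [593.8 206.6  20. ] med z 14.9 rect [600.9 209.7] [99.2 94.8] 1.7
C block 163 [593.7 206.9  33.2] med z 33.2 rect [594.4 207.4] [36.5 30.5] 75.0
gauge 7682 [ 549.1 -206.2   12.4] med z 6.3 rect [ 554.7 -215.8] [220.7 536.2] 1.1
white 3637 [ 552.9 -202.5    6.6] med z 5.9 rect [ 532.8 -204.3] [485.9 131.9] 79.2
bar 102 [ 558.  -106.2   58.9] med z 61.4 rect [ 559.6 -110.1] [ 15.8 110.8] 78.5
dialtop 184 [489.5 -91.6  93.2] med z 93.2 rect [489.7 -92.2] [34.5 34.2] 59.1
60-85 176 [ 572.1 -107.6   66.3] med z 64.8 rect [ 550.9 -100.9] [ 28.4 159.7] 79.0
flux [712. 249.  65.]
reel [760.  89.  42.]
tin [ 353. -225.   23.]
drv [756. -85.  22.]
```

View pics/g0.png

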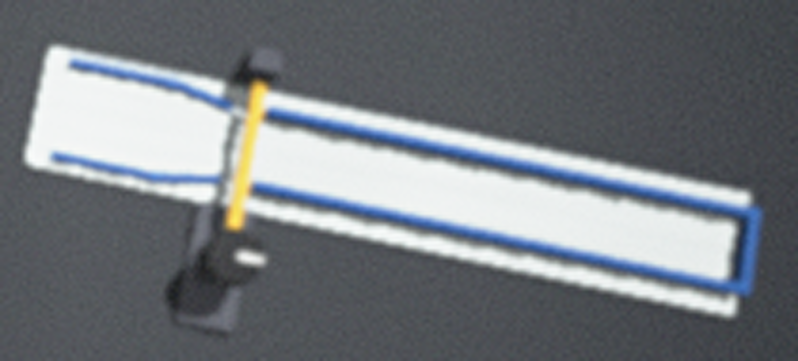

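The crop shows the bar running from crop pixel (262,85) to (235,225), the dial at (235,262) with its pointer facing right, and the outfeed wall at (750,250). I'll fit the lane direction next.

```bash
cat >> h.py <<'E'
def gauge(c):
    im=c[0]["color"]; W=cloud(c); hsv=cv2.cvtColor(im,cv2.COLOR_BGR2HSV); z=W[...,2]
    m=(hsv[...,0]>100)&(hsv[...,0]<125)&(hsv[...,1]>120)&(z>17)&(z<35)
    m&=(W[...,1]<-125)&(W[...,1]>-470)&(W[...,0]>440)&(W[...,0]<620)
    return W[m]
E
python3 - <<'E'
from h import *
for n in("top","scene"):
    c=get(n); p=gauge(c); x,y=p[:,0],p[:,1]
    s=0.19
    for k in range(5):
        r=x-s*y; lo,hi=np.percentile(r,[5,95]); mid=(lo+hi)/2; g=r>mid
        i=p[:,1]>-420
        A=np.c_[y,g,~g][i]; sol=np.linalg.lstsq(A,x[i],rcond=None)[0]; s=sol[0]
    phi=np.arctan2(-1,-s); xg=np.array([np.cos(phi),np.sin(phi)]); yg=np.array([-xg[1],xg[0]])
    o=np.array([sol[1:].mean(),0]); 
    dial=np.array([489.5,-92]); 
    b=o+xg*((dial-o)@xg)
    print(n,len(p),"phi",np.degrees(phi).round(2),"rail sep",((sol[1]-sol[2])*abs(xg[1])).round(1),"bar_mid via dial x",b.round(1),"dial off",((dial-o)@yg).round(1),"max x",np.percentile((p[:,:2]-b)@xg,[98,100]).round(1),"infeed",(b-66*xg).round(1))
    W=cloud(c); z=W[...,2]; m=(z>86)&(z<100)&(np.hypot(W[...,0]-489,W[...,1]+92)<30); q=W[m]; print("dial",q.mean(0).round(1))
E
```

```text
top 536 phi -101.17 rail sep 51.9 bar_mid via dial x [ 571.8 -108.3] dial off -83.9 max x [344.3 345.7] infeed [584.6 -43.5]
dial [489.7 -91.9  93.2]
scene 428 phi -101.09 rail sep 53.2 bar_mid via dial x [ 576.7 -109.1] dial off -88.9 max x [344.8 348.8] infeed [589.4 -44.3]
dial [493.1 -91.8  92.1]
```

Request:
servo_tool --steps '[[[0.016,0.036,0],[0,0,7],1],[[0.016,0.036,0],[0,0,7],1],[[0.016,0.036,0],[0,0,7],1],[[0.016,0.036,0],[0,0,7],1],[[0.016,0.036,0],[0,0,7],1],[[0.016,0.036,0],[0,0,7],1],[[0.016,0.036,0],[0,0,7],1],[[0.016,0.036,0],[0,0,7],1]]'

```text
t: 0.87
ee_pos: [409.0, -268.6, 222.7]
orientation: [2.353, 2.082, 0.0]
ft_force: [0.8, -0.3, 0.1]
width: 88.0
grasp_force: 0.0
```

Request:
servo_tool --steps '[[[0.0164,0.0352,0],[0,0,6.8],1],[[0.0164,0.0352,0],[0,0,6.8],1],[[0.0164,0.0352,0],[0,0,6.8],1],[[0.0164,0.0352,0],[0,0,6.8],1],[[0.0164,0.0352,0],[0,0,0],1],[[0,0,-0.02],[0,0,0],1],[[0,0,-0.02],[0,0,0],1],[[0,0,-0.02],[0,0,0],1]]'

```text
t: 1.53
ee_pos: [491.3, -93.3, 162.2]
orientation: [1.801, 2.573, 0.001]
ft_force: [0.4, -0.7, 0.0]
width: 87.9
grasp_force: 0.0
```

Run:
```python
from h import *
s=sensors.get_obs(); print(s["ee_pos"],s["orientation"],s["qpos"])
for n in("scene","top"):
    c=get(n); d,R,t,f=c
    p=R@np.array([491,-92,94.])+t; u,v=int(f*p[0]/p[2]+d["cx"]),int(f*p[1]/p[2]+d["cy"]); print(n,u,v)
    a=d["color"][v-40:v+40,u-50:u+50]; cv2.imwrite(f"pics/{n}1.png",cv2.resize(a,None,fx=4,fy=4,interpolation=cv2.INTER_CUBIC))
a=np.hstack([cv2.imread("pics/scene1.png"),cv2.imread("pics/top1.png")]); cv2.imwrite("pics/d1.png",a)
```

```text
[491.26720786 -93.33078726 162.23383391] [1.80082340e+00 2.57293661e+00 6.31595070e-04] [-2.11517268e-01  3.27306322e-01  1.94997017e+00 -5.25589822e-05
  8.63186505e-01 -5.60948682e-01]
scene 270 167
top 401 241
```

View pics/d1.png

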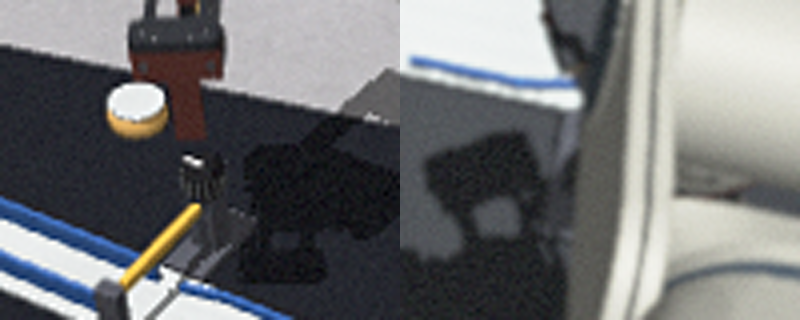

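The scene crop shows the open gripper above the dial (crop ~(200,175)), so the alignment looks plausible. Descending and closing.

Request:
servo_tool --steps '[[[0,0.001,-0.03],[0,0,0],1],[[0,0,-0.03],[0,0,0],1],[[0,0,-0.02],[0,0,0],1],[[0,0,-0.01],[0,0,0],0],[[0,0,0],[0,0,0],-0.5],[[0,0,0],[0,0,0],-1],[[0,0,0],[0,0,0],-1],[[0,0,0],[0,0,0],-1]]'

```text
t: 2.3
ee_pos: [491.9, -93.7, 74.2]
orientation: [1.803, 2.57, 0.002]
ft_force: [-0.7, -0.8, -0.1]
width: 58.0
grasp_force: 0.0
```

Request:
servo_tool --steps '[[[0,0,0],[0,0,0],-1],[[0,0,0],[0,0,0],-1],[[0,0,0],[0,0,0],-1],[[0,0,0],[0,0,0],-1],[[0,0,0],[0,0,0],-1],[[0,0,0],[0,0,0],-1],[[0,0,0],[0,0,0],-1],[[0,0,0],[0,0,0],-1]]'

```text
t: 2.97
ee_pos: [490.7, -93.5, 73.1]
orientation: [1.804, 2.572, -0.0]
ft_force: [-2.7, -0.1, 7.3]
width: 35.4
grasp_force: 30.0
```

Request:
servo_tool --steps '[[[0,0,0],[0,0,-6],-1],[[0,0,0],[0,0,-6],-1],[[0,0,0],[0,0,-6],-1],[[0,0,0],[0,0,-6],-1],[[0,0,0],[0,0,-6],-1],[[0,0,0],[0,0,-6],-1],[[0,0,0],[0,0,-6],-1],[[0,0,0],[0,0,-6],-1]]'

```text
t: 3.63
ee_pos: [491.1, -93.6, 73.2]
orientation: [2.698, 1.608, 0.001]
ft_force: [-0.6, -1.8, 5.2]
width: 35.7
grasp_force: 30.0
```

Request:
servo_tool --steps '[[[0,0,0],[0,0,-6],-1],[[0,0,0],[0,0,-6],-1],[[0,0,0],[0,0,-6],-1],[[0,0,0],[0,0,-6],-1],[[0,0,0],[0,0,-6],-1],[[0,0,0],[0,0,-6],-1],[[0,0,0],[0,0,-6],-1],[[0,0,0],[0,0,-6],-1]]'

```text
t: 4.3
ee_pos: [491.3, -93.9, 73.2]
orientation: [3.119, 0.372, 0.002]
ft_force: [0.5, -2.6, 4.5]
width: 35.5
grasp_force: 30.0
```

Request:
servo_tool --steps '[[[0,0,0],[0,0,-6],-1],[[0,0,0],[0,0,-6],-1],[[0,0,0],[0,0,-6],-1],[[0,0,0],[0,0,-6],-1],[[0,0,0],[0,0,0],-1],[[0,0,0],[0,0,0],-1],[[0,0,0],[0,0,0],-1],[[0,0,0],[0,0,0],-1]]'

```text
t: 4.97
ee_pos: [491.3, -94.0, 73.2]
orientation: [3.129, -0.27, 0.002]
ft_force: [-0.5, -6.1, 6.0]
width: 35.4
grasp_force: 30.0
```

```bash
python3 -c "
from h import *
s=sensors.get_obs();print(s['qpos'],s['ft_force'],s['moment'])"
```

```text
[-2.12484441e-01  4.80808732e-01  1.99352053e+00 -1.10788315e-03
  6.65916033e-01  1.53150513e+00] [-0.45240677 -6.11159992  5.96124378] [-0.93915422  0.24823691  0.0138024 ]
```

Request:
servo_tool --steps '[[[0,0,0],[0,0,0],1],[[0,0,0],[0,0,0],1],[[0,0,0],[0,0,0],1],[[0,0,0],[0,0,0],1],[[0,0,0.03],[0,0,0],1],[[0,0,0.035],[0,0,0],1],[[0,0.02,0.025],[0,0,6.8],1],[[0,0.03,0],[0,0,6.8],1]]'

```text
t: 5.63
ee_pos: [494.0, -44.5, 167.2]
orientation: [3.139, 0.101, 0.013]
ft_force: [2.2, 0.4, 0.3]
width: 85.0
grasp_force: 0.0
```

Request:
servo_tool --steps '[[[0.01,0.03,0],[0,0,6.8],1],[[0.01,0.03,0],[0,0,6.8],1],[[0.01,0.03,0],[0,0,6.8],1],[[0.01,0.03,0],[0,0,6.8],1],[[0.01,0.03,0],[0,0,6.8],1],[[0.01,0.03,0],[0,0,6.8],1],[[0,0,0],[0,0,6.8],1],[[0,0,0],[0,0,6.8],1]]'

```text
t: 6.3
ee_pos: [550.9, 138.7, 162.3]
orientation: [-2.742, -1.534, 0.0]
ft_force: [-1.2, 0.3, 0.1]
width: 87.9
grasp_force: 0.0
```

```bash
cat >> h.py <<'E'
def mods(W):
    z=W[...,2]; m=((z>27)&(z<40)).astype(np.uint8)
    n,l=cv2.connectedComponents(m)
    for i in range(1,n):
        p=W[l==i]
        if len(p)<100 or len(p)>300 or p[:,1].min()<-130 or p[:,0].max()>720: continue
        r=cv2.minAreaRect(p[:,:2].astype(np.float32)); (a,b),an=r[1],r[2]
        print("mod",len(p),p.mean(0).round(1),"rect",np.round(r[0],1),np.round(r[1],1),"long axis",round(an+90 if a>b else an,1))
E
python3 - <<'E'
from h import *
s=sensors.get_obs(); print(s["ee_pos"],s["orientation"],s["qpos"])
c=get("top"); d=c[0]; W=cloud(c); mods(W); cc=get("scene"); mods(cloud(cc))
x=lambda im,u,v:cv2.resize(im[v-40:v+40,u-50:u+50],None,fx=4,fy=4,interpolation=cv2.INTER_CUBIC)
cv2.imwrite("pics/d2.png",np.hstack([x(cc[0]["color"],270,175),x(d["color"],401,235)]))
E
```

```text
[550.86561206 138.71413452 162.31354021] [-2.74156397e+00 -1.53352737e+00  8.89497138e-05] [2.25597625e-01 4.18241025e-01 1.80212651e+00 3.10969582e-04
 9.21356548e-01 7.76200509e-01]
mod 174 [517.  471.7  33.1] rect [517.3 472.1] [36.5 30.1] long axis 174.3
mod 174 [460.9 337.2  33.3] rect [461.2 337.8] [37.2 29.8] long axis 165.6
mod 122 [190.4 697.9  33.4] rect [190.7 697.6] [103.7   6. ] long axis 102.8
mod 145 [168.5 805.7  33.5] rect [168.8 805.5] [103.8   7.3] long axis 101.9
mod 138 [-317.3  108.2   33.6] rect [-319.5  108.2] [ 33.4 227.5] long axis 5.0
mod 211 [-282.8  589.3   33.3] rect [-286.5  585.8] [298.5  29.2] long axis 164.2
mod 101 [153.6 658.8  33.9] rect [156.9 665.3] [110.6  54.8] long axis 152.4
mod 118 [133.5 769.3  33.8] rect [137.  775.2] [112.3  56. ] long axis 149.8
mod 113 [115.6 882.1  33.6] rect [114.2 886.9] [113.2  61.1] long axis 146.4
mod 231 [219.8 820.6  33.4] rect [217.1 821.6] [ 26.4 211.3] long axis 8.5
mod 105 [597.4 206.3  32.7] rect [596.3 206.4] [40.4 32.5] long axis 160.3
mod 107 [520.7 471.   33.1] rect [518.5 471.6] [35.2 37. ] long axis 85.5
```

View pics/d2.png

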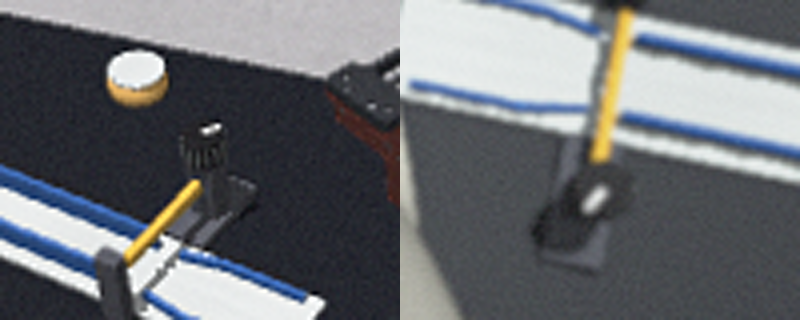

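The pointer now faces down-left in the top crop, (605,190) to (590,210), about 120° clockwise of where it started. So the dial is at five clicks. Now grasping module C.

Request:
servo_tool --steps '[[[0.022,0.034,0],[0,0,6],1],[[0.022,0.034,0],[0,0,6],1],[[0,0,-0.03],[0,0,5],1],[[0,0,-0.035],[0,0,0],1],[[0,0,-0.035],[0,0,0],1],[[0,0,-0.02],[0,0,0],1],[[0,0,0],[0,0,0],1],[[0,0,0],[0,0,0],1]]'

```text
t: 7.07
ee_pos: [593.9, 204.1, 41.7]
orientation: [-2.496, -1.906, 0.004]
ft_force: [-0.2, -0.0, -0.1]
width: 88.1
grasp_force: 0.0
```

Run:
```python
from h import *
s=sensors.get_obs(); print(s["ee_pos"],s["orientation"])
c=get("top"); im=c[0]["color"]; sc=get("scene")
x=lambda im,u,v:cv2.resize(im[v-40:v+40,u-50:u+50],None,fx=4,fy=4,interpolation=cv2.INTER_CUBIC)
cv2.imwrite("pics/c3.png",np.hstack([x(sc[0]["color"],348,215),x(im,282,202)]))
W=np.load("top0.npy"); print(cloud(c)[215,405])
```

```text
[593.85925913 204.06759768  41.71412534] [-2.49615626 -1.90588006  0.00413884]
[ 562.16228018 -109.56563164   49.61848976]
```

View pics/c3.png

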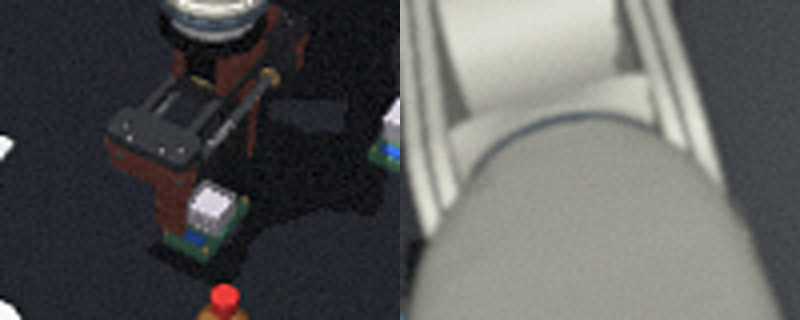

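The scene crop shows the open fingers, tips near (175,230) and (250,155), straddling the block at (212,200). Lowering and gripping.

Request:
servo_tool --steps '[[[0.001,0.003,-0.015],[0,0,0],1],[[0,0,-0.01],[0,0,0],1],[[0,0,0],[0,0,0],-1],[[0,0,0],[0,0,0],-1],[[0,0,0],[0,0,0],-1],[[0,0,0],[0,0,0],-1],[[0,0,0],[0,0,0],-1],[[0,0,0],[0,0,0],-1]]'

```text
t: 7.83
ee_pos: [596.0, 207.7, 18.2]
orientation: [2.494, 1.91, 0.001]
ft_force: [-0.2, -0.3, 0.1]
width: 51.4
grasp_force: 0.0
```

Request:
servo_tool --steps '[[[0,0,0],[0,0,0],-1],[[0,0,0],[0,0,0],-1],[[0,0,0],[0,0,0],-1],[[0,0,0],[0,0,0],-1],[[0,0,0],[0,0,0],-1],[[0,0,0],[0,0,0],-1],[[0,0,0],[0,0,0],-1],[[0,0,0],[0,0,0],-1]]'

```text
t: 8.5
ee_pos: [595.8, 207.6, 17.7]
orientation: [2.494, 1.91, 0.0]
ft_force: [0.2, -0.8, 1.6]
width: 29.8
grasp_force: 30.0
```

Request:
servo_tool --steps '[[[0,0,0.02],[0,0,0],-1],[[0,0,0.025],[0,0,0],-1],[[-0.0005,-0.018,0],[0,0,-6.6],-1],[[-0.0005,-0.018,0],[0,0,-6.6],-1],[[-0.0005,-0.018,0],[0,0,-6.6],-1],[[-0.0005,-0.018,0],[0,0,-6.6],-1],[[-0.0005,-0.018,0],[0,0,-6.6],-1],[[-0.0005,-0.018,0],[0,0,-6.6],-1]]'

```text
t: 9.17
ee_pos: [592.4, 98.8, 62.5]
orientation: [-2.996, -0.944, 0.001]
ft_force: [-0.3, 0.6, -0.5]
width: 29.9
grasp_force: 30.0
```

Request:
servo_tool --steps '[[[-0.0005,-0.018,0],[0,0,-6.6],-1],[[-0.0005,-0.018,0],[0,0,-6.6],-1],[[-0.0005,-0.018,0],[0,0,-6.6],-1],[[-0.0005,-0.018,0],[0,0,-6.6],-1],[[-0.0005,-0.018,0],[0,0,-6.6],-1],[[-0.0005,-0.018,0],[0,0,-6.6],-1],[[-0.0005,-0.018,0],[0,0,-6.6],-1],[[0,0,0],[0,0,0],-1]]'

```text
t: 9.83
ee_pos: [589.0, -29.0, 62.5]
orientation: [3.126, -0.31, -0.0]
ft_force: [0.1, 0.5, -0.3]
width: 30.0
grasp_force: 30.0
```

Run:
```python
from h import *
s=sensors.get_obs(); print(s["ee_pos"],s["orientation"],s["width"],s["grasp_force"])
sc=get("scene"); im=sc[0]["color"]
cv2.imwrite("pics/c4.png",cv2.resize(im[140:240,220:350],None,fx=5,fy=5,interpolation=cv2.INTER_CUBIC))
```

```text
[589.00166487 -28.9543333   62.51032758] [ 3.12575702e+00 -3.10173439e-01 -3.02068431e-04] 29.972625928866865 30.000110864639282
```

View pics/c4.png

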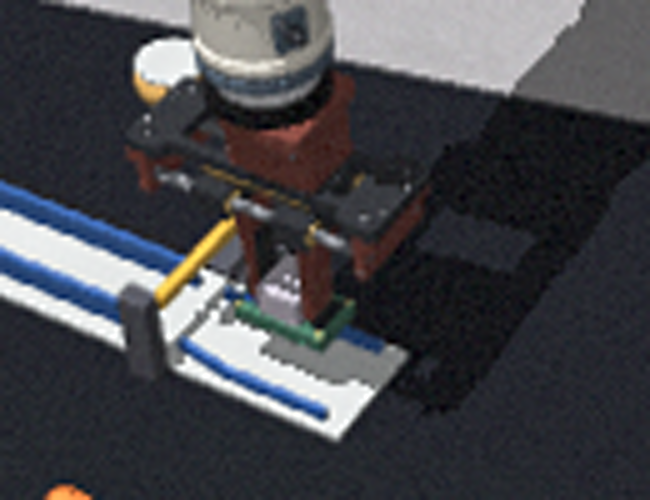

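Module C hangs centred over the deck, ahead of the bar at crop (285,290). Setting it down, releasing and moving behind it with closed fingers.

Request:
servo_tool --steps '[[[0,0,-0.02],[0,0,0],-1],[[0,0,-0.015],[0,0,0],-1],[[0,0,-0.003],[0,0,0],-1],[[0,0,0],[0,0,0],-1],[[0,0,0],[0,0,0],0],[[0,0,0],[0,0,0],0],[[0,0,0],[0,0,0],0],[[0,0,0],[0,0,0],0]]'

```text
t: 10.55
ee_pos: [589.5, -26.1, 25.0]
orientation: [-3.127, 0.298, -0.001]
ft_force: [-0.4, 0.6, -0.2]
width: 43.5
grasp_force: 0.0
```

Request:
servo_tool --steps '[[[0,0,0.01],[0,0,0],0],[[0,0,0.025],[0,0,0],0],[[0,0,0.01],[0,0,0],-1],[[0.005,0.025,0],[0,0,0],-1],[[0.006,0.029,0],[0,0,0],-1],[[0,0,0],[0,0,0],-1],[[0,0,0],[0,0,0],-1],[[0,0,0],[0,0,0],-1]]'

```text
t: 11.22
ee_pos: [600.1, 27.4, 69.9]
orientation: [3.127, -0.297, 0.0]
ft_force: [-0.0, -0.1, 0.2]
width: 7.6
grasp_force: 0.0
```

```bash
cat >> h.py <<'E'
B=np.array([574,-108.5]); ph=np.radians(-101.1); XG=np.array([np.cos(ph),np.sin(ph)]); YG=np.array([-XG[1],XG[0]])
def lane(c):
    W=cloud(c); im=c[0]["color"].astype(int); z=W[...,2]
    x=(W[...,:2]-B)@XG; y=(W[...,:2]-B)@YG
    m=(x>-140)&(x<330)&(abs(y)<25)&(z>35)&(z<45)
    n,l=cv2.connectedComponents(m.astype(np.uint8))
    for i in range(1,n):
        k=l==i
        if k.sum()>30: print("lane",k.sum(),"x",np.percentile(x[k],[1,50,99]).round(1),"y",np.percentile(y[k],[1,50,99]).round(1),"z",z[k].mean().round(1))
E
python3 - <<'E'
from h import *
s=sensors.get_obs(); print(s["ee_pos"],s["width"],(s["ee_pos"][:2]-B)@XG,(s["ee_pos"][:2]-B)@YG)
for n in("top","scene"): lane(get(n))
E
```

```text
[600.10166718  27.43358075  69.9224279 ] 7.6326559533354725 -138.41576987801992 -0.5568257585510743
lane 88 x [-101.7  -86.5  -69.3] y [-20.6  -1.5  17.1] z 39.0
```

Request:
servo_tool --steps '[[[0,0,-0.03],[0,0,0],-1],[[0,0,-0.025],[0,0,0],-1],[[0,0,-0.004],[0,0,0],-1],[[0,0,0],[0,0,0],-1],[[-0.001,-0.005,0],[0,0,0],-1],[[-0.001,-0.005,0],[0,0,0],-1],[[-0.001,-0.005,0],[0,0,0],-1],[[-0.001,-0.005,0],[0,0,0],-1]]'

```text
t: 11.98
ee_pos: [597.1, 7.0, 12.0]
orientation: [-3.127, 0.299, -0.003]
ft_force: [0.6, 1.9, 1.2]
width: 0.7
grasp_force: 0.8
```

Request:
servo_tool --steps '[[[-0.0018,-0.009,0],[0,0,0],-1],[[-0.0018,-0.009,0],[0,0,0],-1],[[-0.0018,-0.009,0],[0,0,0],-1],[[-0.0018,-0.009,0],[0,0,0],-1],[[-0.0018,-0.009,0],[0,0,0],-1],[[-0.0018,-0.009,0],[0,0,0],-1],[[-0.0018,-0.009,0],[0,0,0],-1],[[0,0,0],[0,0,0],-1]]'

```text
t: 12.65
ee_pos: [583.0, -57.2, 10.5]
orientation: [3.127, -0.301, -0.001]
ft_force: [-0.3, -0.7, -1.0]
width: 0.4
grasp_force: 0.0
```

Run:
```python
from h import *
s=sensors.get_obs(); print(s["ee_pos"],s["width"],s["ft_force"],(s["ee_pos"][:2]-B)@XG,(s["ee_pos"][:2]-B)@YG)
for n in("top","scene"): lane(get(n))
```

```text
[583.04317275 -57.22713967  10.53407236] 0.41203028011410153 [-0.3018559  -0.73012816 -1.01015319] -52.05469110400638 -0.9971528207038034
lane 60 x [-24.7 -12.7   1.7] y [-12.    4.3  22.1] z 39.6
```

Request:
servo_tool --steps '[[[-0.0012,-0.006,0],[0,0,0],-1],[[-0.0012,-0.006,0],[0,0,0],-1],[[-0.0012,-0.006,0],[0,0,0],-1],[[-0.0012,-0.006,0],[0,0,0],-1],[[-0.0007,-0.0035,0],[0,0,0],-1],[[0,0,0],[0,0,0],-1],[[0.003,0.015,0],[0,0,0],-1],[[0.003,0.015,0],[0,0,0],-1]]'

```text
t: 13.42
ee_pos: [583.8, -53.3, 10.6]
orientation: [3.127, -0.302, -0.001]
ft_force: [-0.1, 0.0, 0.6]
width: 0.9
grasp_force: 0.0
```

Run:
```python
from h import *
s=sensors.get_obs(); print(s["ee_pos"],s["width"],s["ft_force"],(s["ee_pos"][:2]-B)@XG,(s["ee_pos"][:2]-B)@YG)
for n in("top","scene"):
    c=get(n); lane(c); mods(cloud(c)) if n=="top" else 0
im=c[0]["color"]
cv2.imwrite("pics/c5.png",cv2.resize(im[140:240,220:350],None,fx=5,fy=5,interpolation=cv2.INTER_CUBIC))
```

```text
[583.82473229 -53.34994988  10.61650767] 0.9219023606375286 [-0.06903748  0.00059623  0.56541697] -56.009816384794654 -0.976658377587583
mod 171 [517.1 472.   33.2] rect [517.2 472.3] [36.9 30. ] long axis 174.4
mod 174 [461.  337.5  33.3] rect [460.9 337.4] [36.1 29.8] long axis 165.2
mod 111 [210.3 602.9  33.8] rect [209.7 602.3] [108.3   5.1] long axis 101.9
mod 127 [188.7 697.6  33.2] rect [190.5 698.4] [103.6   6.5] long axis 101.3
mod 142 [167.6 805.4  33.3] rect [168.6 805.4] [104.3  11.7] long axis 105.7
lane 44 x [14.1 24.7 31.4] y [-21.1   0.8  18.1] z 39.3
```

View pics/c5.png

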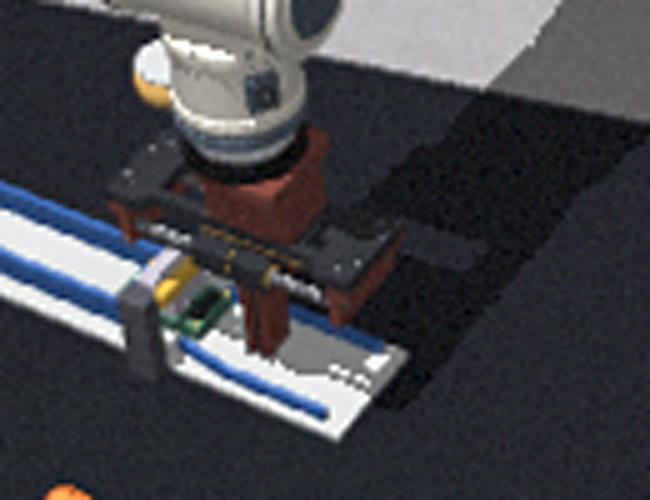

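Module C's block has passed the bar: it lies at crop (160,270), behind the yellow bar at (180,285). Its x is about 22. Now module B.

Request:
servo_tool --steps '[[[0.001,0.005,0.03],[0,0,0],-1],[[0.001,0.005,0.035],[0,0,0],0],[[-0.0096,0.0294,0.025],[0,0,6.65],1],[[-0.0096,0.0294,0],[0,0,6.65],1],[[-0.0096,0.0294,0],[0,0,6.65],1],[[-0.0096,0.0294,0],[0,0,6.65],1],[[-0.0096,0.0294,0],[0,0,6.65],1],[[-0.0096,0.0294,0],[0,0,6.65],1]]'

```text
t: 14.18
ee_pos: [527.8, 134.2, 100.9]
orientation: [3.039, 0.795, -0.0]
ft_force: [0.6, -0.8, -0.2]
width: 43.6
grasp_force: 0.0
```

Request:
servo_tool --steps '[[[-0.0096,0.0294,0],[0,0,6.65],1],[[-0.0096,0.0294,0],[0,0,6.65],1],[[-0.0096,0.0294,0],[0,0,6.65],1],[[-0.0096,0.0294,0],[0,0,6.65],1],[[-0.0096,0.0294,0],[0,0,6.65],1],[[-0.0096,0.0294,0],[0,0,6.65],1],[[-0.0096,0.0294,0],[0,0,6.65],1],[[0,0,0],[0,0,0],1]]'

```text
t: 14.85
ee_pos: [460.3, 343.1, 100.9]
orientation: [-2.474, -1.935, -0.002]
ft_force: [-0.6, -0.3, -0.0]
width: 87.9
grasp_force: 0.0
```

Run:
```python
from h import *
s=sensors.get_obs(); print(s["ee_pos"],s["orientation"],s["width"])
for n in("top","scene"): c=get(n); lane(c); mods(cloud(c))
```

```text
[460.34235002 343.12754843 100.91052002] [-2.47411628e+00 -1.93508694e+00 -2.41724535e-03] 87.86279899878565
lane 131 x [ 6.3 18.9 31.1] y [-21.1  -2.9  13.6] z 39.6
mod 114 [209.3 602.7  33.6] rect [209.8 602.8] [108.9   4.5] long axis 101.6
mod 125 [188.4 697.6  33.6] rect [190.7 697.9] [103.4   6.6] long axis 101.7
mod 149 [168.7 805.5  33.6] rect [168.2 806.2] [104.   13.2] long axis 106.2
lane 45 x [12.6 23.3 32.5] y [-18.8   0.8  16.6] z 39.3
mod 231 [-288.7  607.7   33.8] rect [-302.2  634.6] [167.2 356.8] long axis 14.3
mod 125 [241.4 646.1  33.4] rect [227.4 628. ] [151.1  77.1] long axis 143.3
mod 100 [155.  655.2  33.6] rect [157.  663.7] [113.9  55.5] long axis 152.1
mod 104 [135.2 771.1  33.2] rect [137.5 776.4] [110.1  58.2] long axis 147.9
mod 112 [113.2 878.4  33.7] rect [115.9 882.7] [107.   59.3] long axis 150.3
mod 223 [220.  820.8  33.9] rect [218.9 821.8] [ 31.  211.6] long axis 6.6
mod 102 [519.9 470.8  33.1] rect [518.7 471.3] [35.3 34.1] long axis 175.1
```

Request:
servo_tool --steps '[[[0.001,-0.006,-0.03],[0,0,0],1],[[0,0,-0.03],[0,0,-1],1],[[0,0,-0.018],[0,0,0],1],[[0,0,-0.006],[0,0,0],1],[[0,0,0],[0,0,0],0],[[0,0,0],[0,0,0],-1],[[0,0,0],[0,0,0],-1],[[0,0,0],[0,0,0],-1]]'

```text
t: 15.62
ee_pos: [463.3, 333.6, 18.1]
orientation: [2.501, 1.902, 0.004]
ft_force: [-0.2, 0.2, -0.6]
width: 64.9
grasp_force: 0.0
```

Request:
servo_tool --steps '[[[0,0,0],[0,0,0],-1],[[0,0,0],[0,0,0],-1],[[0,0,0],[0,0,0],-1],[[0,0,0],[0,0,0],-1],[[0,0,0],[0,0,0],-1],[[0,0,0],[0,0,0],-1],[[0,0,0],[0,0,0],-1],[[0,0,0],[0,0,0],-1]]'

```text
t: 16.28
ee_pos: [462.2, 333.4, 16.8]
orientation: [-2.5, -1.902, 0.0]
ft_force: [-1.3, -0.6, 3.7]
width: 29.9
grasp_force: 30.0
```

Run:
```python
from h import *
s=sensors.get_obs(); print(s["ee_pos"],s["orientation"],s["width"],s["grasp_force"],s["ft_force"])
```

```text
[462.17253414 333.37244986  16.78624827] [-2.49992715e+00 -1.90240941e+00  3.23550195e-04] 29.906626036075163 29.965465664863586 [-1.26996498 -0.60405689  3.68265434]
```

Request:
servo_tool --steps '[[[0,0,0.02],[0,0,0],-1],[[0,0,0.026],[0,0,0],-1],[[0.0095,-0.0279,0],[0,0,-6.65],-1],[[0.0095,-0.0279,0],[0,0,-6.65],-1],[[0.0095,-0.0279,0],[0,0,-6.65],-1],[[0.0095,-0.0279,0],[0,0,-6.65],-1],[[0.0095,-0.0279,0],[0,0,-6.65],-1],[[0.0095,-0.0279,0],[0,0,-6.65],-1]]'

```text
t: 16.95
ee_pos: [519.4, 164.5, 62.5]
orientation: [3.002, 0.927, -0.0]
ft_force: [-0.3, 0.2, -2.0]
width: 29.4
grasp_force: 30.0
```

Request:
servo_tool --steps '[[[0.0095,-0.0279,0],[0,0,-6.65],-1],[[0.0095,-0.0279,0],[0,0,-6.65],-1],[[0.0095,-0.0279,0],[0,0,-6.65],-1],[[0.0095,-0.0279,0],[0,0,-6.65],-1],[[0.0095,-0.0279,0],[0,0,-6.65],-1],[[0.0095,-0.0279,0],[0,0,-6.65],-1],[[0.0095,-0.0279,0],[0,0,-6.65],-1],[[0,0,0],[0,0,0],-1]]'

```text
t: 17.62
ee_pos: [587.8, -33.7, 62.7]
orientation: [3.122, -0.34, 0.004]
ft_force: [0.6, -0.3, -1.3]
width: 29.7
grasp_force: 30.0
```

```bash
cat >> h.py <<'E'
def st():
    s=sensors.get_obs(); print(round(s["t"],2),s["ee_pos"].round(1),s["orientation"].round(3),"w",round(s["width"],1),"g",round(s["grasp_force"],1),s["ft_force"].round(1),"lane xy",((s["ee_pos"][:2]-B)@XG).round(1),((s["ee_pos"][:2]-B)@YG).round(1))
E
python3 - <<'E'
from h import *
st(); c=get("scene"); W=cloud(c); z=W[...,2]
x=(W[...,:2]-B)@XG; y=(W[...,:2]-B)@YG; im=c[0]["color"].astype(int)
g=(im[...,1]>im[...,2]+15)&(im[...,1]>im[...,0]+5)&(x>-140)&(x<-20)&(abs(y)<60)&(z>20)
print("green",g.sum(),np.percentile(x[g],[2,98]),np.percentile(y[g],[2,98]),np.median(z[g]))
E
```

```text
17.62 [587.8 -33.7  62.7] [ 3.122 -0.34   0.004] w 29.7 g 30.0 [ 0.6 -0.3 -1.3] lane xy -76.0 -0.9
green 80 [-110.14230464  -46.99895578] [-16.06915934  25.27228266] 54.776940691290804
```

Request:
servo_tool --steps '[[[-0.0026,0.0046,-0.02],[0,0,1],-1],[[0,0,-0.015],[0,0,0],-1],[[0,0,-0.004],[0,0,0],-1],[[0,0,0],[0,0,0],-1],[[0,0,0],[0,0,0],-1],[[0,0,0],[0,0,0],0],[[0,0,0],[0,0,0],0],[[0,0,0],[0,0,0],0]]'

```text
t: 18.33
ee_pos: [583.4, -24.5, 24.0]
orientation: [-3.127, 0.298, -0.001]
ft_force: [0.3, 0.1, 0.4]
width: 43.0
grasp_force: 0.0
```

Request:
servo_tool --steps '[[[0,0,0.01],[0,0,0],0],[[0,0,0.025],[0,0,0],0],[[0.004,0,0.01],[0,0,0],-1],[[0.005,0.027,0],[0,0,0],-1],[[0.006,0.029,0],[0,0,0],-1],[[0,0,0],[0,0,0],-1],[[0,0,0],[0,0,0],-1],[[0,0,0],[0,0,0],-1]]'

```text
t: 19.0
ee_pos: [598.3, 31.0, 68.9]
orientation: [3.127, -0.298, 0.0]
ft_force: [-0.0, -0.2, -0.2]
width: 7.1
grasp_force: 0.0
```

Run:
```python
from h import *
st()
for n in("top","scene"): c=get(n); lane(c); mods(cloud(c)) if n=="top" else 0
```

```text
19.0 [598.3  31.   68.9] [ 3.127 -0.298  0.   ] w 7.1 g 0.0 [-0.  -0.2 -0.2] lane xy -141.6 -3.0
lane 98 x [ 6.5 21.2 31. ] y [-17.7   1.5  13.7] z 39.5
mod 174 [517.1 471.7  33.2] rect [517.4 472.2] [36.8 30.4] long axis 174.2
mod 108 [209.1 602.5  33.3] rect [209.5 603.2] [108.3   6.3] long axis 102.8
mod 127 [190.7 697.7  33.4] rect [190.7 698. ] [103.4   6.8] long axis 102.0
mod 146 [167.  805.5  33.4] rect [168.8 805.7] [103.5   9.3] long axis 104.2
lane 45 x [13.6 23.9 31.5] y [-20.4   0.3  16.1] z 39.0
lane 85 x [-101.2  -86.3  -71.6] y [-22.6  -3.4  15. ] z 39.4
```

Request:
servo_tool --steps '[[[0,0,-0.03],[0,0,0],-1],[[0,0,-0.025],[0,0,0],-1],[[0.001,0,-0.003],[0,0,0],-1],[[0,0,0],[0,0,0],-1],[[-0.0011,-0.006,0],[0,0,0],-1],[[-0.0011,-0.006,0],[0,0,0],-1],[[-0.0011,-0.006,0],[0,0,0],-1],[[-0.0011,-0.006,0],[0,0,0],-1]]'

```text
t: 19.77
ee_pos: [595.6, 6.5, 12.0]
orientation: [-3.127, 0.299, -0.003]
ft_force: [0.1, 1.8, 0.6]
width: 0.3
grasp_force: 0.9
```

Request:
servo_tool --steps '[[[-0.0017,-0.009,0],[0,0,0],-1],[[-0.0017,-0.009,0],[0,0,0],-1],[[-0.0017,-0.009,0],[0,0,0],-1],[[-0.0017,-0.009,0],[0,0,0],-1],[[-0.0017,-0.009,0],[0,0,0],-1],[[-0.0017,-0.009,0],[0,0,0],-1],[[-0.0017,-0.009,0],[0,0,0],-1],[[0,0,0],[0,0,0],-1]]'

```text
t: 20.43
ee_pos: [582.7, -57.7, 10.7]
orientation: [3.127, -0.3, 0.0]
ft_force: [-0.9, -0.0, 0.0]
width: 0.4
grasp_force: 0.0
```

Run:
```python
from h import *
st()
for n in("top","scene"): lane(get(n))
```

```text
20.43 [582.7 -57.7  10.7] [ 3.127 -0.3    0.   ] w 0.4 g 0.0 [-0.9 -0.   0. ] lane xy -51.5 -1.2
lane 80 x [39.  54.5 73. ] y [-15.7   3.7  22.4] z 39.0
lane 58 x [-26.2 -11.7   0.5] y [-13.8   4.6  19.3] z 39.5
```

Request:
servo_tool --steps '[[[-0.0012,-0.006,0],[0,0,0],-1],[[-0.0012,-0.006,0],[0,0,0],-1],[[-0.0012,-0.006,0],[0,0,0],-1],[[-0.0012,-0.006,0],[0,0,0],-1],[[-0.0007,-0.0035,0],[0,0,0],-1],[[0,0,0],[0,0,0],-1],[[0.003,0.015,0],[0,0,0],-1],[[0.003,0.015,0],[0,0,0],-1]]'

```text
t: 21.2
ee_pos: [582.6, -53.9, 10.5]
orientation: [3.127, -0.302, -0.002]
ft_force: [0.2, -0.3, -0.9]
width: 0.4
grasp_force: 0.0
```

Run:
```python
from h import *
st()
for n in("top","scene"): c=get(n); lane(c); mods(cloud(c)) if n=="top" else 0
```

```text
21.2 [582.6 -53.9  10.5] [ 3.127e+00 -3.020e-01 -2.000e-03] w 0.4 g 0.0 [ 0.2 -0.3 -0.9] lane xy -55.3 -2.1
mod 170 [517.  472.1  33.1] rect [517.1 472.3] [37.8 30.3] long axis 174.5
mod 109 [209.4 602.6  33.5] rect [209.4 602.3] [107.9   5.3] long axis 101.3
mod 122 [192.1 698.1  33.2] rect [190.7 697.2] [103.7   6.3] long axis 101.5
mod 145 [167.1 805.3  33.1] rect [168.6 805.3] [104.1  13. ] long axis 105.0
lane 78 x [66.  82.2 97.7] y [-17.7   1.1  19.6] z 39.0
lane 45 x [14.9 23.7 32.4] y [-19.7   2.2  16.6] z 39.6
```

Request:
servo_tool --steps '[[[0.001,0.005,0.03],[0,0,0],-1],[[0.001,0.005,0.035],[0,0,0],0],[[-0.0047,0.0368,0.025],[0,0,6.85],1],[[-0.0047,0.0368,0],[0,0,6.85],1],[[-0.0047,0.0368,0],[0,0,6.85],1],[[-0.0047,0.0368,0],[0,0,6.85],1],[[-0.0047,0.0368,0],[0,0,6.85],1],[[-0.0047,0.0368,0],[0,0,6.85],1]]'

```text
t: 21.97
ee_pos: [556.7, 175.8, 99.0]
orientation: [3.03, 0.827, -0.001]
ft_force: [0.3, 0.1, 0.3]
width: 43.7
grasp_force: 0.0
```

Request:
servo_tool --steps '[[[-0.0047,0.0368,0],[0,0,6.85],1],[[-0.0047,0.0368,0],[0,0,6.85],1],[[-0.0047,0.0368,0],[0,0,6.85],1],[[-0.0047,0.0368,0],[0,0,6.85],1],[[-0.0047,0.0368,0],[0,0,6.85],1],[[-0.0047,0.0368,0],[0,0,6.85],1],[[-0.0047,0.0368,0],[0,0,6.85],1],[[-0.0047,0.0368,0],[0,0,6.85],1]]'

```text
t: 22.63
ee_pos: [519.4, 470.1, 98.7]
orientation: [2.31, 2.129, -0.002]
ft_force: [0.8, -0.3, -0.3]
width: 88.0
grasp_force: 0.0
```

Request:
servo_tool --steps '[[[0,0,0],[0,0,0],1],[[0,0,-0.02],[0,0,0],1],[[0,0,-0.02],[0,0,0],1],[[0,0,0],[0,0,0],1],[[0,0,0],[0,0,0],1],[[0,0,0],[0,0,0],1],[[0,0,0],[0,0,0],1],[[0,0,0],[0,0,0],1]]'

```text
t: 23.3
ee_pos: [520.8, 469.5, 60.3]
orientation: [2.317, 2.122, 0.003]
ft_force: [0.9, -0.3, -0.1]
width: 87.7
grasp_force: 0.0
```

Run:
```python
from h import *
st()
for n in("top","scene"): c=get(n); lane(c)
im=c[0]["color"]
cv2.imwrite("pics/c6.png",cv2.resize(im[180:260,390:490],None,fx=5,fy=5,interpolation=cv2.INTER_CUBIC))
W=cloud(c);z=W[...,2]; m=(z>28)&(z<37)&(np.hypot(W[...,0]-517,W[...,1]-472)<45); print(m.sum(),np.percentile(W[m],[2,50,98],axis=0))
```

```text
23.3 [520.8 469.5  60.3] [2.317 2.122 0.003] w 87.7 g 0.0 [ 0.9 -0.3 -0.1] lane xy -557.0 -163.5
lane 143 x [ 6.1 19.  31.6] y [-21.8  -4.4  13.6] z 39.7
lane 168 x [67.7 82.4 96.8] y [-20.7  -2.8  15.2] z 39.5
lane 77 x [65.4 82.2 97.9] y [-19.5   0.9  19.4] z 39.3
lane 45 x [14.2 22.9 33.1] y [-19.1   0.4  17.5] z 39.5
32 [[506.06613152 453.45077501  29.1318927 ]
 [520.32236978 483.3127662   33.54224306]
 [535.91876651 488.80684735  36.59413728]]
```

View pics/c6.png

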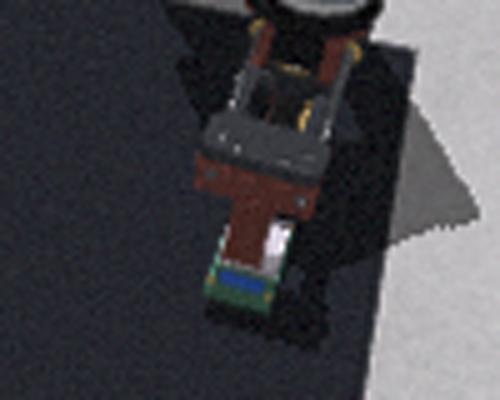

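The scene crop shows the near finger at (250,230), just in front of block A at (275,240). The module is still in place. Lowering with a small shift.

Request:
servo_tool --steps '[[[-0.002,0.0025,-0.02],[0,0,0],1],[[0,0,-0.018],[0,0,0],1],[[0,0,-0.006],[0,0,0],1],[[0,0,0],[0,0,0],0],[[0,0,0],[0,0,0],-1],[[0,0,0],[0,0,0],-1],[[0,0,0],[0,0,0],-1],[[0,0,0],[0,0,0],-1]]'

```text
t: 24.07
ee_pos: [518.5, 472.3, 16.0]
orientation: [2.316, 2.122, 0.002]
ft_force: [-0.8, 0.4, 0.4]
width: 57.8
grasp_force: 0.0
```

Request:
servo_tool --steps '[[[0,0,0],[0,0,0],-1],[[0,0,0],[0,0,0],-1],[[0,0,0],[0,0,0],-1],[[0,0,0],[0,0,0],-1],[[0,0,0],[0,0,0],-1],[[0,0,0],[0,0,0],-1],[[0,0,0],[0,0,0],-1],[[0,0,0],[0,0,0],-1]]'

```text
t: 24.73
ee_pos: [518.0, 471.9, 15.0]
orientation: [2.316, 2.122, 0.0]
ft_force: [-0.6, -0.1, 2.2]
width: 29.6
grasp_force: 30.0
```

Request:
servo_tool --steps '[[[0,0,0.022],[0,0,0],-1],[[0,0,0.026],[0,0,0],-1],[[0.0051,-0.0356,0],[0,0,-6.85],-1],[[0.0051,-0.0356,0],[0,0,-6.85],-1],[[0.0051,-0.0356,0],[0,0,-6.85],-1],[[0.0051,-0.0356,0],[0,0,-6.85],-1],[[0.0051,-0.0356,0],[0,0,-6.85],-1],[[0.0051,-0.0356,0],[0,0,-6.85],-1]]'

```text
t: 25.4
ee_pos: [548.3, 256.7, 62.8]
orientation: [2.917, 1.166, -0.0]
ft_force: [0.2, 0.1, -1.3]
width: 29.7
grasp_force: 30.0
```

Request:
servo_tool --steps '[[[0.0051,-0.0356,0],[0,0,-6.85],-1],[[0.0051,-0.0356,0],[0,0,-6.85],-1],[[0.0051,-0.0356,0],[0,0,-6.85],-1],[[0.0051,-0.0356,0],[0,0,-6.85],-1],[[0.0051,-0.0356,0],[0,0,-6.85],-1],[[0.0051,-0.0356,0],[0,0,-6.85],-1],[[0.0051,-0.0356,0],[0,0,-6.85],-1],[[0.0051,-0.0356,0],[0,0,-6.85],-1]]'

```text
t: 26.07
ee_pos: [589.2, -28.3, 62.8]
orientation: [-3.126, 0.308, 0.0]
ft_force: [0.2, -0.0, -1.4]
width: 29.7
grasp_force: 30.0
```

Request:
servo_tool --steps '[[[0,0,0],[0,0,0],-1],[[0,0,0],[0,0,0],-1],[[0,0,0],[0,0,0],-1],[[0,0,0],[0,0,0],-1],[[0,0,0],[0,0,0],-1],[[0,0,0],[0,0,0],-1],[[0,0,0],[0,0,0],-1],[[0,0,0],[0,0,0],-1]]'

```text
t: 26.73
ee_pos: [589.3, -25.8, 63.0]
orientation: [-3.128, 0.297, -0.0]
ft_force: [0.2, 0.1, -0.5]
width: 29.5
grasp_force: 30.0
```

Run:
```python
from h import *
st(); c=get("scene"); W=cloud(c); z=W[...,2]
x=(W[...,:2]-B)@XG; y=(W[...,:2]-B)@YG; im=c[0]["color"].astype(int)
g=(im[...,1]>im[...,2]+15)&(im[...,1]>im[...,0]+5)&(x>-140)&(x<-20)&(abs(y)<60)&(z>20)
print("green",g.sum(),np.percentile(x[g],[2,98]),np.percentile(y[g],[2,98]),np.median(z[g]))
```

```text
26.73 [589.3 -25.8  63. ] [-3.128  0.297 -0.   ] w 29.5 g 30.0 [ 0.2  0.1 -0.5] lane xy -84.1 -0.9
green 84 [-117.89688789  -54.80884654] [-18.9133664   21.26460823] 55.526233351440716
```

Request:
servo_tool --steps '[[[0,0,-0.02],[0,0,0],-1],[[0,0,-0.016],[0,0,0],-1],[[0,0,-0.005],[0,0,0],-1],[[0,0,0],[0,0,0],-1],[[0,0,0],[0,0,0],-1],[[0,0,0],[0,0,0],0],[[0,0,0],[0,0,0],0],[[0,0,0],[0,0,0],0]]'

```text
t: 27.45
ee_pos: [589.7, -26.5, 22.4]
orientation: [-3.127, 0.299, -0.001]
ft_force: [-0.3, -0.5, 0.8]
width: 43.2
grasp_force: 0.0
```

Request:
servo_tool --steps '[[[0,0,0.01],[0,0,0],0],[[0,0,0.025],[0,0,0],0],[[0,0,0.012],[0,0,0],-1],[[0.005,0.026,0],[0,0,0],-1],[[0.006,0.029,0],[0,0,0],-1],[[0,0,0],[0,0,0],-1],[[0,0,0],[0,0,0],-1],[[0,0,0],[0,0,0],-1]]'

```text
t: 28.12
ee_pos: [600.3, 28.3, 69.3]
orientation: [3.127, -0.298, 0.0]
ft_force: [-0.9, -0.4, -0.2]
width: 7.4
grasp_force: 0.0
```

Run:
```python
from h import *
st()
for n in("top","scene"): c=get(n); lane(c)
```

```text
28.12 [600.3  28.3  69.3] [ 3.127 -0.298  0.   ] w 7.4 g 0.0 [-0.9 -0.4 -0.2] lane xy -139.3 -0.6
lane 80 x [ 7.  21.7 31.8] y [-15.6   3.3  13.9] z 39.5
lane 166 x [67.6 82.6 97.3] y [-20.5  -2.8  15.2] z 39.4
lane 72 x [66.5 81.  98.9] y [-17.4  -0.3  18.4] z 39.0
lane 46 x [13.5 23.  33.4] y [-20.3   0.6  17.1] z 39.3
lane 85 x [-99.4 -84.  -68. ] y [-19.1   0.3  19.2] z 38.9
```

Request:
servo_tool --steps '[[[0,0,-0.03],[0,0,0],-1],[[0,0,-0.025],[0,0,0],-1],[[0,0,-0.0035],[0,0,0],-1],[[0,0,0],[0,0,0],-1],[[-0.0011,-0.006,0],[0,0,0],-1],[[-0.0011,-0.006,0],[0,0,0],-1],[[-0.0011,-0.006,0],[0,0,0],-1],[[-0.0011,-0.006,0],[0,0,0],-1]]'

```text
t: 28.88
ee_pos: [596.7, 3.7, 11.7]
orientation: [-3.127, 0.299, -0.003]
ft_force: [0.3, 2.2, 1.0]
width: 0.5
grasp_force: 0.9
```

Request:
servo_tool --steps '[[[-0.0018,-0.009,0],[0,0,0],-1],[[-0.0018,-0.009,0],[0,0,0],-1],[[-0.0018,-0.009,0],[0,0,0],-1],[[-0.0018,-0.009,0],[0,0,0],-1],[[-0.0018,-0.009,0],[0,0,0],-1],[[-0.0018,-0.009,0],[0,0,0],-1],[[-0.0018,-0.009,0],[0,0,0],-1],[[0,0,0],[0,0,0],-1]]'

```text
t: 29.55
ee_pos: [583.0, -60.3, 10.6]
orientation: [3.127, -0.3, -0.0]
ft_force: [0.6, 0.1, -0.1]
width: 0.9
grasp_force: 0.0
```

Run:
```python
from h import *
st()
for n in("top","scene"): lane(get(n))
```

```text
29.55 [583.  -60.3  10.6] [ 3.127 -0.3   -0.   ] w 0.9 g 0.0 [ 0.6  0.1 -0.1] lane xy -49.0 -0.5
lane 73 x [107.4 122.8 138.5] y [-19.7   0.1  16.9] z 39.3
lane 70 x [40.9 55.2 73.5] y [-20.4   0.7  18.2] z 38.8
lane 56 x [-23.4 -11.1  -0.6] y [-14.7   4.3  18.8] z 39.0
```

Request:
servo_tool --steps '[[[-0.0012,-0.006,0],[0,0,0],-1],[[-0.0012,-0.006,0],[0,0,0],-1],[[-0.0012,-0.006,0],[0,0,0],-1],[[-0.0012,-0.006,0],[0,0,0],-1],[[-0.0007,-0.0035,0],[0,0,0],-1],[[0,0,0],[0,0,0],-1],[[0,0,0],[0,0,0],-1],[[0,0,0],[0,0,0],-1]]'

```text
t: 30.32
ee_pos: [577.9, -86.2, 10.5]
orientation: [3.127, -0.299, 0.0]
ft_force: [0.6, -0.8, -0.3]
width: 0.7
grasp_force: 0.0
```

Request:
servo_tool --steps '[[[0.003,0.015,0],[0,0,0],-1],[[0.005,0.025,0],[0,0,0],-1],[[0.002,0.01,0.03],[0,0,0],-1],[[0,0,0.035],[0,0,0],-1],[[0,0,0.035],[0,0,0],1],[[0,0,0.035],[0,0,0],1],[[0,0.03,0.03],[0,0,0],1],[[0,0.03,0],[0,0,0],1]]'

```text
t: 30.98
ee_pos: [591.7, 23.3, 181.5]
orientation: [-3.126, 0.302, -0.017]
ft_force: [1.6, 0.7, 0.4]
width: 23.8
grasp_force: 0.0
```

Run:
```python
from h import *
st()
for n in("top","scene"): c=get(n);lane(c); cv2.imwrite(f"pics/{n}7.png",c[0]["color"])
a=cv2.imread("pics/top7.png")[175:265,340:540]
cv2.imwrite("pics/c7.png",cv2.resize(a,None,fx=4,fy=4,interpolation=cv2.INTER_CUBIC))
```

```text
30.98 [591.7  23.3 181.5] [-3.126  0.302 -0.017] w 23.8 g 0.0 [1.6 0.7 0.4] lane xy -132.7 -8.0
lane 168 x [69.9 84.9 99.8] y [-21.5  -4.9  14.1] z 39.2
lane 170 x [135.8 150.6 166. ] y [-19.9  -2.3  15.3] z 39.5
lane 73 x [134.1 150.  167. ] y [-20.3   1.9  19.6] z 38.9
lane 78 x [ 70.4  85.  101.5] y [-19.9  -0.3  18.9] z 39.1
lane 50 x [10.7 23.3 36.5] y [-18.4   0.5  18.4] z 39.4
```

View pics/c7.png

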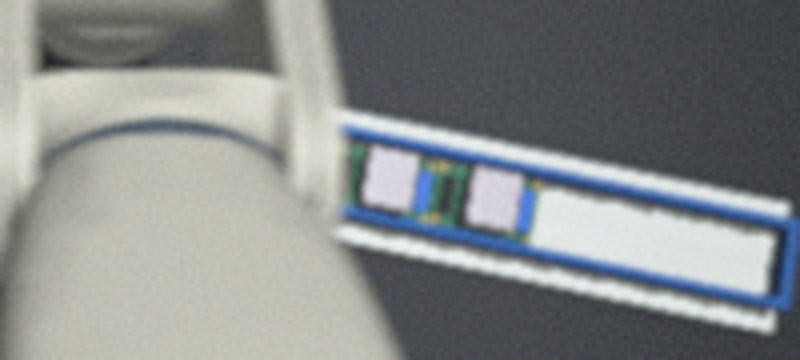

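The crop shows two modules well inside the lane, at (390,178) and (495,198). The third is hidden by the arm and may be only just past the bar, so I'll clear the view and measure.

Request:
servo_tool --steps '[[[0,0.035,0],[0,0,0],-1],[[0,0.04,0],[0,0,0],-1],[[0,0.04,0],[0,0,0],-1],[[0,0.035,0],[0,0,0],-1],[[0,0.02,0],[0,0,0],-1],[[0,0,0],[0,0,0],-1],[[0,0,0],[0,0,0],-1],[[0,0,0],[0,0,0],-1]]'

```text
t: 31.75
ee_pos: [587.4, 192.4, 174.2]
orientation: [3.126, -0.298, -0.002]
ft_force: [0.2, 0.5, 0.2]
width: 0.2
grasp_force: 0.0
```

Run:
```python
from h import *
st()
for n in("top","scene"):
    c=get(n);lane(c)
    W=cloud(c);z=W[...,2];hsv=cv2.cvtColor(c[0]["color"],cv2.COLOR_BGR2HSV)
    x=(W[...,:2]-B)@XG; y=(W[...,:2]-B)@YG
    m=(hsv[...,0]>18)&(hsv[...,0]<32)&(hsv[...,1]>120)&(abs(x)<20)&(y>-60)&(y<40)&(z>46)
    print("bar",n,m.sum(),np.percentile(x[m],[2,50,98]).round(1),z[m].mean())
    m=(z>86)&(z<100)&(abs(x)<30)&(abs(y+85)<30); print("dial x,y",x[m].mean(),y[m].mean())
    d,R,t,f=c; p=R@np.array([574,-108.5,46.])+t; u,v=int(f*p[0]/p[2]+d["cx"]),int(f*p[1]/p[2]+d["cy"])
    a=cv2.resize(d["color"][v-25:v+25,u-35:u+35],None,fx=5.7,fy=5.7,interpolation=cv2.INTER_CUBIC); cv2.imwrite(f"pics/{n}8.png",a)
cv2.imwrite("pics/c8.png",np.hstack([cv2.imread("pics/top8.png"),cv2.imread("pics/scene8.png")]))
```

```text
31.75 [587.4 192.4 174.2] [ 3.126e+00 -2.980e-01 -2.000e-03] w 0.2 g 0.0 [0.2 0.5 0.2] lane xy -297.8 -44.8
lane 154 x [ 6.8 20.2 34. ] y [-20.9  -3.1  14.5] z 39.3
lane 167 x [70.5 85.4 99.5] y [-21.3  -4.   13.9] z 39.3
lane 168 x [136.2 151.5 165.9] y [-19.7  -2.8  15.3] z 39.5
bar top 108 [-3.7 -0.1  3.8] 51.48646249234831
dial x,y 0.07690090193422075 -86.13987529561412
lane 80 x [134.  149.6 168.1] y [-17.6   1.7  19.7] z 39.2
lane 77 x [ 69.5  85.  101.9] y [-20.1  -0.2  18. ] z 39.1
lane 52 x [14.9 24.7 33.9] y [-18.8   1.8  18.1] z 39.4
bar scene 71 [-4.4 -0.5  5.7] 50.38673939110845
dial x,y -0.43360174732221207 -81.32632385649323
```

View pics/c8.png

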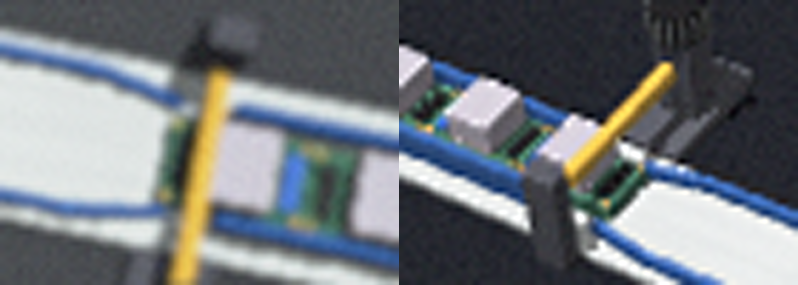

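The top crop shows the last block's rear edge right at the bar, (215,165), so its centre is only about 19–20 mm past it. Pushing about 4 mm more.

Request:
servo_tool --steps '[[[0,-0.035,0],[0,0,0],-1],[[-0.001,-0.04,0],[0,0,0],-1],[[-0.001,-0.04,0],[0,0,0],-1],[[-0.001,-0.04,0],[0,0,0],-1],[[0,-0.04,0],[0,0,0],-1],[[0,-0.04,0],[0,0,0],-1],[[0,-0.015,-0.03],[0,0,0],-1],[[0,0,-0.035],[0,0,0],-1]]'

```text
t: 32.52
ee_pos: [586.9, -62.1, 112.0]
orientation: [3.126, -0.308, 0.011]
ft_force: [1.1, 0.1, 0.1]
width: 0.8
grasp_force: 0.0
```

Request:
servo_tool --steps '[[[0,0,-0.035],[0,0,0],-1],[[0,0,-0.03],[0,0,0],-1],[[0,0,-0.02],[0,0,0],-1],[[0,0,-0.01],[0,0,0],-1],[[0,0,0],[0,0,0],-1],[[0,0,0],[0,0,0],-1],[[0,0,0],[0,0,0],-1],[[0,0,0],[0,0,0],-1]]'

```text
t: 33.18
ee_pos: [586.1, -56.8, 16.6]
orientation: [3.127, -0.299, 0.005]
ft_force: [0.8, 0.1, 0.4]
width: 0.7
grasp_force: 0.0
```

```bash
python3 -c "
from h import *
st()"
```

```text
33.18 [586.1 -56.8  16.6] [ 3.127 -0.299  0.005] w 0.7 g 0.0 [0.8 0.1 0.4] lane xy -53.0 1.9
```

Request:
servo_tool --steps '[[[-0.003,-0.008,-0.005],[0,0,0],-1],[[-0.0025,-0.009,0],[0,0,0],-1],[[-0.0015,-0.007,0],[0,0,0],-1],[[-0.001,-0.005,0],[0,0,0],-1],[[-0.0005,-0.0035,0],[0,0,0],-1],[[0,-0.001,0],[0,0,0],-1],[[0,0,0],[0,0,0],-1],[[0,0,0],[0,0,0],-1]]'

```text
t: 33.85
ee_pos: [576.4, -90.2, 9.9]
orientation: [3.127, -0.299, 0.0]
ft_force: [-0.3, 0.0, 0.5]
width: 0.2
grasp_force: 0.0
```

```bash
python3 -c "
from h import *
st()
for n in ('top','scene'): lane(get(n))"
```

```text
33.85 [576.4 -90.2   9.9] [ 3.127 -0.299  0.   ] w 0.2 g 0.0 [-0.3  0.   0.5] lane xy -18.4 -1.2
lane 75 x [136.9 153.7 169.8] y [-16.9   0.6  19.4] z 39.8
lane 73 x [ 73.4  88.4 104.7] y [-20.7   2.7  18. ] z 38.9
lane 49 x [13.3 24.7 37.5] y [-11.3   2.7  19.7] z 39.8
```

Request:
servo_tool --steps '[[[0.002,0.01,0],[0,0,0],-1],[[0.004,0.02,0],[0,0,0],-1],[[0,0,0.03],[0,0,0],-1],[[0,0,0.04],[0,0,0],-1],[[0,0,0.04],[0,0,0],0],[[0,0,0.04],[0,0,0],1],[[-0.02,-0.008,0.005],[0,0,0],1],[[-0.025,-0.008,0],[0,0,0],1]]'

```text
t: 34.62
ee_pos: [540.7, -75.5, 168.6]
orientation: [3.127, -0.296, 0.013]
ft_force: [-1.0, -1.1, -1.2]
width: 23.6
grasp_force: 0.0
```

Request:
servo_tool --steps '[[[-0.025,-0.008,0],[0,0,0],1],[[-0.02,-0.008,0],[0,0,0],1],[[0,0,0],[0,0,0],1],[[0,0,0],[0,0,0],1],[[0,0,0],[0,0,0],1],[[0,0,0],[0,0,0],1],[[0,0,0],[0,0,0],1],[[0,0,0],[0,0,0],1]]'

```text
t: 35.28
ee_pos: [493.0, -91.8, 164.8]
orientation: [-3.127, 0.298, -0.0]
ft_force: [0.1, -0.2, -0.0]
width: 77.2
grasp_force: 0.0
```

```bash
python3 -c "
from h import *
st()
print(sensors.get_obs()['qpos'])
for n in ('top','scene'): lane(get(n))"
```

```text
35.28 [493.  -91.8 164.8] [-3.127  0.298 -0.   ] w 77.2 g 0.0 [ 0.1 -0.2 -0. ] lane xy -0.8 -82.7
[-2.07776165e-01  3.25694710e-01  1.94457187e+00  7.47822020e-05
  8.71282019e-01  1.55285623e+00]
lane 74 x [137.6 154.9 169.3] y [-18.7  -0.1  20.6] z 39.2
lane 76 x [ 71.7  89.3 104.9] y [-19.7   0.3  18.5] z 39.0
lane 55 x [14.2 26.3 39.7] y [-17.4  -0.5  19.1] z 39.3
```

Request:
servo_tool --steps '[[[-0.0015,-0.0015,-0.03],[0,0,0],1],[[0,0,-0.03],[0,0,0],1],[[0,0,-0.022],[0,0,0],1],[[0,0,-0.01],[0,0,0],1],[[0,0,0],[0,0,0],0],[[0,0,0],[0,0,0],-1],[[0,0,0],[0,0,0],-1],[[0,0,0],[0,0,0],-1]]'

```text
t: 36.05
ee_pos: [491.9, -93.8, 74.2]
orientation: [3.127, -0.299, 0.004]
ft_force: [-0.3, -0.1, 0.1]
width: 64.5
grasp_force: 0.0
```

Request:
servo_tool --steps '[[[0,0,0],[0,0,0],-1],[[0,0,0],[0,0,0],-1],[[0,0,0],[0,0,0],-1],[[0,0,0],[0,0,0],-1],[[0,0,0],[0,0,0],-1],[[0,0,0],[0,0,0],-1],[[0,0,0],[0,0,0],-1],[[0,0,0],[0,0,0],-1]]'

```text
t: 36.72
ee_pos: [490.9, -94.0, 73.2]
orientation: [3.127, -0.298, 0.001]
ft_force: [-2.4, -4.2, 5.6]
width: 35.5
grasp_force: 30.0
```

```bash
python3 -c "
from h import *
st()"
```

```text
36.72 [490.9 -94.   73.2] [ 3.127e+00 -2.980e-01  1.000e-03] w 35.5 g 30.0 [-2.4 -4.2  5.6] lane xy 1.7 -84.3
```

Request:
servo_tool --steps '[[[0,0,0],[0,0,6],-1],[[0,0,0],[0,0,6],-1],[[0,0,0],[0,0,6],-1],[[0,0,0],[0,0,6],-1],[[0,0,0],[0,0,6],-1],[[0,0,0],[0,0,6],-1],[[0,0,0],[0,0,6],-1],[[0,0,0],[0,0,6],-1]]'

```text
t: 37.38
ee_pos: [490.9, -93.9, 73.2]
orientation: [2.976, 1.007, 0.0]
ft_force: [-1.3, -3.5, 5.9]
width: 35.4
grasp_force: 30.0
```

Request:
servo_tool --steps '[[[0,0,0],[0,0,6],-1],[[0,0,0],[0,0,6],-1],[[0,0,0],[0,0,6],-1],[[0,0,0],[0,0,6],-1],[[0,0,0],[0,0,0],-1],[[0,0,0],[0,0,0],-1],[[0,0,0],[0,0,0],-1],[[0,0,0],[0,0,0],-1]]'

```text
t: 38.05
ee_pos: [490.9, -93.8, 73.2]
orientation: [2.705, 1.596, -0.0]
ft_force: [-2.1, -4.4, 6.3]
width: 35.5
grasp_force: 30.0
```

Request:
servo_tool --steps '[[[0,0,0],[0,0,0],1],[[0,0,0],[0,0,0],1],[[0,0,0],[0,0,0],1],[[0,0,0],[0,0,0],1],[[0,0,0.03],[0,0,0],1],[[0,0,0.035],[0,0,0],1],[[0,0.02,0.03],[0,0,0],1],[[0,0.03,0.02],[0,0,0],1]]'

```text
t: 38.72
ee_pos: [492.0, -44.4, 190.5]
orientation: [2.706, 1.592, 0.004]
ft_force: [1.5, -0.3, 0.0]
width: 85.0
grasp_force: 0.0
```

Request:
servo_tool --steps '[[[0,0.04,0],[0,0,0],1],[[0,0.04,0],[0,0,0],1],[[0,0.04,0],[0,0,0],1],[[0,0.04,0],[0,0,0],1],[[0,0.04,0],[0,0,0],1],[[0,0.02,0],[0,0,0],1],[[0,0,0],[0,0,0],1],[[0,0,0],[0,0,0],1]]'

```text
t: 39.38
ee_pos: [490.4, 177.3, 187.6]
orientation: [2.703, 1.6, -0.001]
ft_force: [-0.0, 0.4, 1.2]
width: 87.7
grasp_force: 0.0
```

Run:
```python
from h import *
st()
for n in("top","scene"):
    c=get(n);lane(c)
    d,R,t,f=c; p=R@np.array([510,-100,60.])+t; u,v=int(f*p[0]/p[2]+d["cx"]),int(f*p[1]/p[2]+d["cy"])
    a=cv2.resize(d["color"][v-30:v+30,u-35:u+35],None,fx=5.7,fy=5.7,interpolation=cv2.INTER_CUBIC); cv2.imwrite(f"pics/{n}9.png",a)
    W=cloud(c);z=W[...,2];hsv=cv2.cvtColor(d["color"],cv2.COLOR_BGR2HSV)
    x=(W[...,:2]-B)@XG; y=(W[...,:2]-B)@YG
    m=(hsv[...,0]>18)&(hsv[...,0]<32)&(hsv[...,1]>120)&(abs(x)<20)&(y>-60)&(y<40)&(z>46); print("bar z",z[m].mean())
cv2.imwrite("pics/c9.png",np.hstack([cv2.imread("pics/top9.png"),cv2.imread("pics/scene9.png")]))
```

```text
39.38 [490.4 177.3 187.6] [ 2.703e+00  1.600e+00 -1.000e-03] w 87.7 g 0.0 [-0.   0.4  1.2] lane xy -264.4 -137.1
lane 161 x [ 8.2 22.2 37.3] y [-20.6  -3.2  15. ] z 39.6
lane 171 x [ 73.6  88.4 103.6] y [-21.5  -3.4  14.4] z 39.7
lane 169 x [139.6 154.3 169.4] y [-20.4  -2.1  15.5] z 39.4
bar z 56.67911268761421
lane 75 x [137.4 154.6 169.5] y [-17.4  -0.7  18.3] z 39.5
lane 81 x [ 72.5  87.8 105. ] y [-19.3   0.7  19. ] z 39.3
lane 44 x [17.7 28.6 39.7] y [-18.    0.6  19.6] z 39.5
bar z 55.42546467604146
```

View pics/c9.png

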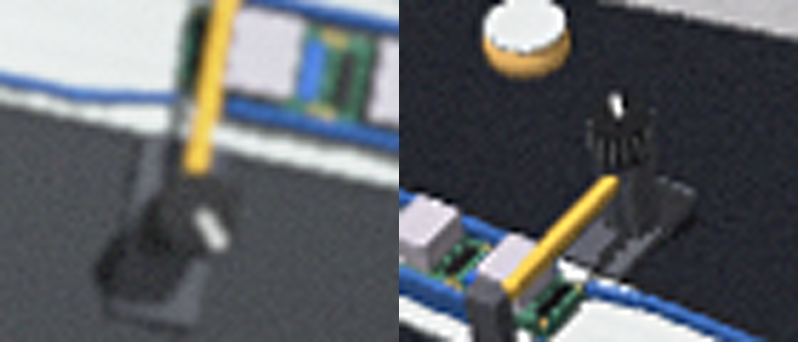

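The pointer in the top crop runs from (200,212) to (222,245), about 57°. It started at about 10°, so the dial is two clicks from its stop. The bar has risen, and all three modules lie in the outfeed at about 22, 88 and 154 mm.

```bash
python3 -c "
from h import *
print(close_job())"
```

```text
the job is handed in; nothing more can be done
None
```

The job is handed in, but it returned no verdict, so I can't confirm the result. In the last pictures, all three modules lie flat in the outfeed, about 22, 88 and 154 mm past the bar, and the dial is two clicks from its stop; the 22 mm module is only about 3 mm past the 19 mm limit, close to the camera's 2 mm accuracy.

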